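# Unhitch the mould clamp's arm from its ball and hold it up

### The arm

A 6-joint arm with a two-finger parallel gripper is mounted at the origin on the work surface. World frame = base frame: x ahead of the robot, y to its left, z up, the work surface at z = 0. Lengths are in m, angles in rad, forces in N, time in s.
With the tool pointing down it reaches from about 0.225 to 0.875 m from the base axis. Payload 3.4 kg.
Tool frame: the origin (TCP) lies at the very end of the fingers, on their centre line; the grasp point (between the pads) lies 19 mm behind it (manip.hold_point_z is the distance from the TCP to the grasp point, in m); z points along the fingers, x is the direction in which the jaws open and shut, and the axes are right-handed (so a half turn about z gives the same grasp; the last joint's range is limited). The gripper opens to 85 mm and grips with 20 to 120 N. Pads are 22 mm wide; open, the fingers measure 114 mm over their backs; the gripper's body (76 mm by 85 mm) begins 54 mm behind the grasp point. The pads swing forward as they close: fully open they stand 13 mm farther back than shut.
Start: joints at [1.193, 0.276, 1.505, -0, 1.361, -0.121], TCP at [0.146, 0.556, 0.196] pointing down, gripper open.
Joint ranges: [-2.89, 2.89], [-0.75, 2.08], [0.22, 2.7], [-1.18, 4.32], [0.11, 2.71], [-2.7, 2.7]. Speed limits (rad/s): [2.57, 2.57, 3.14, 3.14, 3.14, 3.14].

### API

Orientations are given as a unit quaternion [w, x, y, z].
In Python, from rig import telemetry, cams, manip, finder gives the robot as it stands. The module is installed in compiled form; this text tells all that it offers.
- The arm moves only by the tool carry_out, never from a script. Its argument "rows" is a list that holds one entry, the list of rows, each a list of 5 numbers: the gripper's target within -1 to 1 (fully open at 1, half-way at 0, shut at -1), then the shift along the world's x, y, z in cm, then the turn about the world's z in rad. A call has 1 to 12 rows; each row shifts and turns the commanded pose from where the row before left it; what a row does not reach is not made up. A row lasts 1/10 s, in which the tool goes at most 50 mm and 8.59 degrees, less where a joint would pass 70% of its speed; a pose out of reach is approached as far as the arm can. A call with a gripper value outside its range is refused whole. The fingers move at their own pace and stop on an object; "force" is the grip in N (left out, the last holds). Time passes only in rows, so rows that do not move let the fingers close. It gives the time, the measured TCP pose, the force and the opening at its end, in the units of the state.
- telemetry.get_state(): the state, without advancing time (a new reading comes with each control period).
- cams.get_image(name): name is "scene" or "side" or "wrist"; returns a dict with "image" (420x560x3 uint8, red, green, blue), "camera_matrix" (3x3 intrinsics, pixels), "eye" and "attitude" of the camera in the world. Camera axes: x right, y down, z forward; pixel columns grow to the right and rows downward; lengths in m; the calibration is good to about 2 mm. A picture is of the moment at which its call begins. There is no depth.
- manip.sign_off(): hands the job in, once; it reports no verdict.
Trained networks look in a picture, given as the dict that the camera call returned (one of the last four; its "shot" number tells which), for a name from the list of things; names that differ only in an ending like _2 or _b are one class to them, and where a whole thing is asked for, a point or a joint stands for the part that bears it (a point fixed in the world has none). Each returns a list of dicts, best first, with "confidence" (0 to 1); they miss things now and then, are a little off and sometimes report something else, mostly with a low value. They report only what shows in the picture. A call takes as long as a camera call. They do not tell look-alikes from the thing itself.
- finder.boxes_of(picture, thing): "xy" ([column, row] in pixels, amid what is visible of it).
The state is a dict: "clock": time; "qpos": joint angles; "qd": joint speeds; "effort": joint torques, N m; "position": TCP position; "ee_rot": TCP orientation; "contact_force": force on the tool from outside, world axes, zero at the start; "moment": the same for the moment, N m; "width": finger opening in m.
Only numpy, scipy, OpenCV 4.12 (cv2) and the standard library are available. Lean on these libraries where they do the work, as an engineer would, in place of code of your own. Each camera call takes 0.05 s, during which the arm holds its last target.

### The job

Open the mould clamp so that a colleague can take the mould out: pull the arm's spring latch fully out sideways while the arm is still down, then, without forcing it, lift the arm off its ball until its coupler is about 100 mm (at least 80 mm) above the ball, and keep holding it there, still. Finish while holding: the program ends with the gripper carrying the raised arm, not let go, and with the mould still in place on the clamp and the other things on the bench undisturbed.

Things in the scene. Friction and masses are not known exactly. Their poses are not given: they have to be found in the camera images.
- clamp: Mould clamp fixed to the bench: grey steel bed 360 x 110 x 16 mm. Origin on the bench surface, on the clamp's centre line. Its x runs from the ball end to the hinge end (ball at x = -0.11, hinge axis at x = +0.13), y points sideways to the side where the latch sticks out, z up. Upright, turned up to 0.5 rad about z.
- ball: The steel ball of the ball stud, 32 mm in diameter, on a 13 mm neck, fixed to the clamp; origin at the ball's centre, 70 mm above the bench.
- tongue: The clamp's hinged aluminium arm, some 0.35 to 0.6 kg: bar 30 mm wide, top 81 mm above the bench when down, rubber pad 2 mm above the mould; at its free end a hood-like coupler 48 x 46 mm (top 96 mm above the bench) over the ball. Origin: centre of the coupler's socket = ball's centre when down. x along the arm to the hinge, y to the latch side.
- pivot (a joint): Arm angle (rad): 0 down on the ball, grows as the free end rises, stop at 1.0. Hinge axis parallel to the clamp's y, 240 mm from the ball in clamp x, 74 mm above the bench. The arm falls back if let go; lifting its free end takes 2 to 4 N. The socket is 80 mm up at 0.34 rad, 100 mm up at 0.43 rad.
- latch (a joint): Travel of the spring latch (m): 0 locked, grows as it is pulled sideways along the clamp's +y, stop at 0.024. Spring: 3 N at the start, 9 N at the end. Locked, two prongs under the ball keep the arm down; they pass only with the latch out by 0.020 or more, until the arm is raised 0.15 rad. The latch rides on the arm and rises and tilts with it.
- latch_tab (a point): Grip point on the latch's upright tab, a dark steel plate 10 mm thick (along clamp y, the pull direction), 24 mm wide (clamp x). Arm down: point 116 mm above the bench, 14 mm below the tab's top, 70 mm from the ball centre in clamp y, 47 mm from the coupler's side; tab reaches down to 44 mm; rod and barrel between tab and coupler lie below 64 mm. y = pull direction.
- mould: The frame mould in the clamp: two aluminium plates with a rubber layer between, 84 x 60 x 36 mm, 0.3 to 0.65 kg, lying loose on the bed under the arm; origin at the centre of its underside.
- spare_mould: Bystander, loose: a second frame mould exactly like the one in the clamp (84 x 60 x 36 mm), lying on the bench beside the clamp, on the latch's side. Origin at its underside, centre.
- jar: Bystander, loose: clear screw jar with a lid, 56 mm across, 85 mm tall, standing beside the clamp, on the side away from the latch. Origin at its underside, centre.
- bottle: Bystander, loose: small white bottle, 40 mm across, 90 mm tall, standing beside the clamp, on the side away from the latch. Origin at its underside, centre.
- pliers: Bystander, loose: hand pliers lying flat beside the clamp, on the side away from the latch, 150 mm long, 12 mm high, jaws to their +x. Origin at its underside, within 30 mm of its middle.
- block: Bystander, loose: soldering block 75 x 55 x 22 mm lying beside the clamp, on the latch's side. Origin at its underside, centre.
Things that resemble listed ones, but are neither listed nor needed, are in the scene too. Leave any green or turquoise look-alike of the mould alone.

How it is judged:
By the outcome, as a careful person would: the job done as asked, in the order asked, and still so for the second after the job is handed in, while the arm keeps its last pose, push and grip.
It also fails if it takes over 35 s, if anything falls off the work surface, if the arm or the gripper's body presses on something with over 40 N, if the wrist force passes 120 N, or if a joint passes its speed limit or range.

## Working session

There is one attempt and no reset: what is moved stays moved. The work goes in short steps, Python scripts to look and compute and a tool call to move; the robot and the scene stay as the last step left them, time stands still between calls to the robot, and variables do not carry over. Pictures are saved under pics/ and viewed, and the job is handed in when it is done.

Besides the shell and the picture viewer there is one more tool, called after "Call:" by a JSON object that holds its "fn" and its "kwargs", one argument or row to a line. carry_out: Moves the arm, as the interface text tells. Its arguments: {"type":"object","properties":{"rows":{"type":"array","items":{"type":"array","items":{"type":"array","items":{"type":"number"}}}},"force":{"type":"number"}},"required":["rows"]}

```bash
mkdir -p pics
cat > h.py <<'E'
import numpy as np, cv2
from rig import telemetry, cams, manip, finder
from scipy.spatial.transform import Rotation as R
def rot(a):
    a=np.array(a,float)
    return a if a.shape==(3,3) else R.from_quat([a[1],a[2],a[3],a[0]]).as_matrix()
def proj(p,P):
    P=np.atleast_2d(P); c=(P-np.array(p["eye"]))@rot(p["attitude"]); u=c@np.array(p["camera_matrix"]).T
    return u[:,:2]/u[:,2:]
def ray(p,px):
    d=np.linalg.inv(np.array(p["camera_matrix"]))@np.array([px[0],px[1],1.]); d=rot(p["attitude"])@d
    return np.array(p["eye"]),d/np.linalg.norm(d)
def atz(p,px,z):
    e,d=ray(p,px); return e+d*(z-e[2])/d[2]
def save(p,n,s=1.0,crop=None):
    im=cv2.cvtColor(p["image"],cv2.COLOR_RGB2BGR)
    if crop: im=im[crop[1]:crop[3],crop[0]:crop[2]]
    cv2.imwrite("pics/"+n,cv2.resize(im,None,fx=s,fy=s,interpolation=cv2.INTER_CUBIC))
E
python3 - <<'E'
from h import *
s=telemetry.get_state(); print(s)
for n in ["scene","side","wrist"]:
    p=cams.get_image(n); save(p,n+"1.png",1.4); print(n,p["eye"],np.round(rot(p["attitude"]),3).tolist(),p["camera_matrix"])
    for t in ["ball","tongue","latch_tab","mould","spare_mould","clamp"]:
        print(t,[(np.round(b["xy"],1).tolist(),round(b["confidence"],2)) for b in finder.boxes_of(p,t)][:4])
E
```

```text
{'clock': 0.0, 'qpos': array([ 1.19302681e+00,  2.76581210e-01,  1.50617022e+00, -1.97697636e-05,
        1.36062696e+00, -1.20978478e-01]), 'qd': array([-0.00070065,  0.00018834, -0.00163864,  0.00020848,  0.00113632,
        0.00107814]), 'effort': array([-1.12710251e-03, -4.16773653e+01, -2.45810205e+01, -1.68223214e-04,
        1.06989293e-02,  8.15922316e-07]), 'position': array([0.14582017, 0.55559606, 0.19463281]), 'ee_rot': array([ 4.64319508e-04,  7.91824830e-01,  6.10747608e-01, -7.62707407e-04]), 'contact_force': array([0.46003602, 0.42852935, 0.10213106]), 'moment': array([-0.01409483,  0.01662501,  0.06752442]), 'width': 0.08568407661239151}
scene [1.24119276 0.23425552 0.89706509] [[-0.22, 0.755, -0.617], [0.975, 0.16, -0.152], [-0.016, -0.636, -0.772]] [[514.78099892   0.         285.85868463]
 [  0.         514.78099892 207.13258666]
 [  0.           0.           1.        ]]
ball [([336.7, 289.6], 0.48), ([310.7, 206.1], 0.46)]
tongue [([294.0, 215.0], 0.91)]
latch_tab [([337.9, 200.7], 0.72), ([290.0, 252.1], 0.63)]
mould [([292.3, 252.4], 0.95), ([164.1, 229.0], 0.
[... 164 characters left out ...]
0.349, 0.654, -0.671], [-0.008, -0.718, -0.696]] [[439.39077582   0.         270.90920264]
 [  0.         439.39077582 207.95603489]
 [  0.           0.           1.        ]]
ball []
tongue [([290.0, 239.1], 0.86)]
latch_tab [([296.9, 266.5], 0.91)]
mould [([299.5, 161.6], 0.89), ([257.3, 241.0], 0.83), ([236.9, 163.3], 0.57)]
spare_mould [([216.5, 318.2], 0.6)]
clamp [([277.6, 242.9], 0.62)]
wrist [0.07043345 0.57616213 0.3723123 ] [[0.254, 0.92, 0.299], [0.967, -0.241, -0.08], [-0.001, 0.309, -0.951]] [[371.66719625   0.         284.7368261 ]
 [  0.         371.66719625 206.3105703 ]
 [  0.           0.           1.        ]]
ball []
tongue []
latch_tab []
mould []
spare_mould []
clamp []
```

View pics/scene1.png

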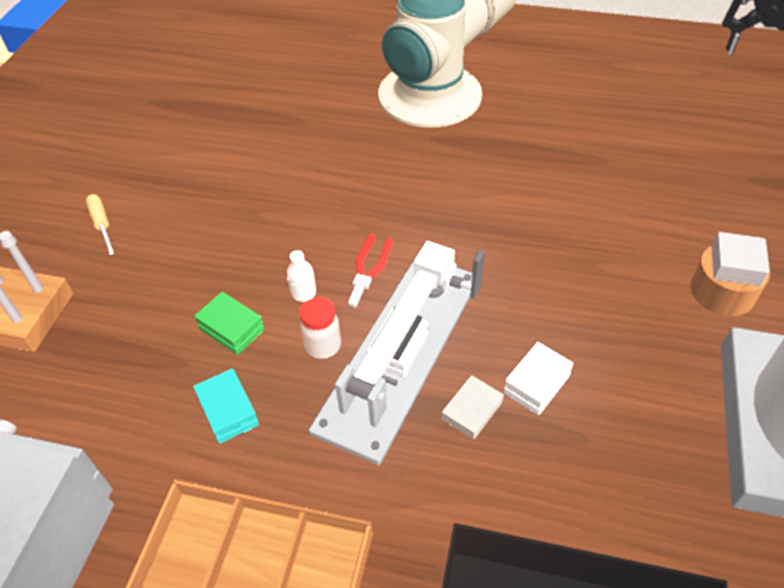

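View pics/side1.png

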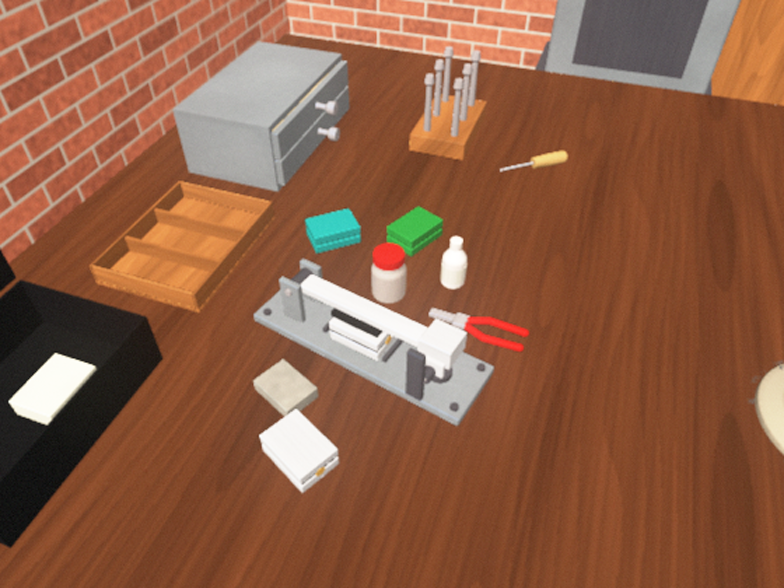

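The clamp is the one steel fixture: scene ball end at about (310,185) and hinge at (260,270), both in raw pixels. The dark tab is at (341,195) in scene and (297,266) in side. The white spare mould and the block are on the latch side; the green and turquoise look-alikes are on the other side. I'll enlarge both views to measure.

Run:
```python
from h import *
p=cams.get_image("scene"); save(p,"scene2.png",4,(215,165,365,335)); 
im=p["image"][165:335,215:365]
p=cams.get_image("side"); save(p,"side2.png",4,(175,180,365,310))
```

```text
(no output)
```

View pics/scene2.png

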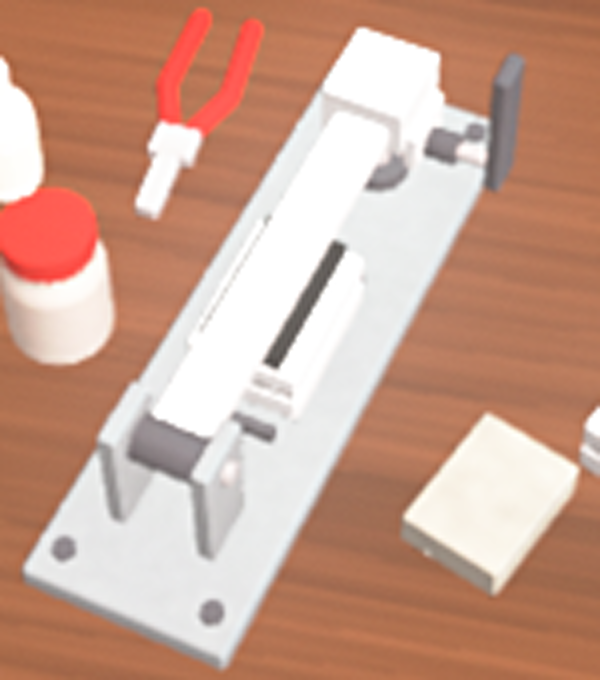

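View pics/side2.png

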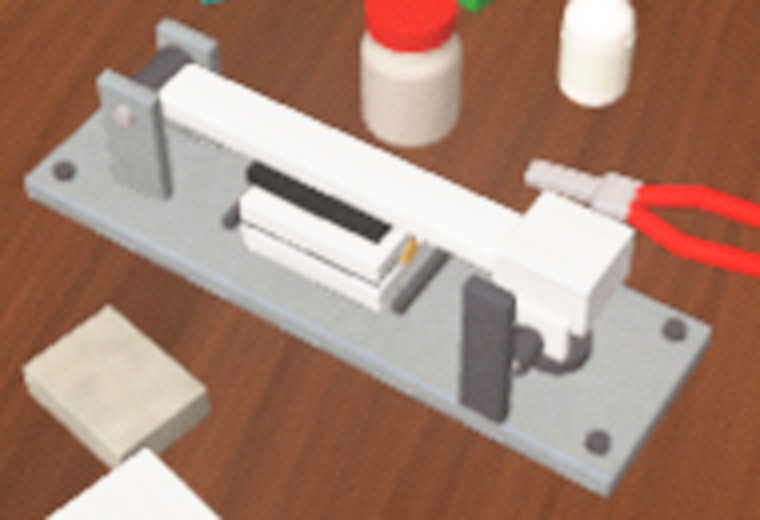

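```bash
cat > fit.py <<'E'
from h import *
from scipy.optimize import least_squares
S=cams.get_image("scene"); D=cams.get_image("side")
def s(x,y): return (215+x/4,165+y/4)
def d(x,y): return (175+x/4,180+y/4)
obs=[(S,s(22,573),'b',.18,-.055,.016),(S,s(222,660),'b',.18,.055,.016),
(D,d(27,185),'b',.18,.055,.016),(D,d(605,487),'b',-.18,.055,.016),(D,d(708,330),'b',-.18,-.055,.016),
(S,s(513,60),'t',0,0,.130),(D,d(488,283),'t',0,0,.130),
(S,s(362,28),'c',-.024,-.023,.096),(S,s(440,55),'c',-.024,.023,.096),(S,s(325,92),'c',.024,-.023,.096),
(D,d(548,193),'c',.024,-.023,.096),(D,d(634,236),'c',-.024,-.023,.096)]
def model(q):
    x,y,a,bx,tx,cx=q; r=[]
    c,sn=np.cos(a),np.sin(a)
    for o in obs:
        lx,ly={'b':(bx+o[3],o[4]),'t':(-.11+tx,.07),'c':(-.11+cx+o[3],o[4])}[o[2]]
        P=[x+c*lx-sn*ly,y+sn*lx+c*ly,o[5]]; r+=list(proj(o[0],P)[0]-o[1])
    return np.array(r)
q=least_squares(model,[.5,.2,-.4,0,0,0],loss='soft_l1').x
print(np.round(q,4)); print(np.round(model(q).reshape(-1,2),1).tolist())
x,y,a=q[:3];c,sn=np.cos(a),np.sin(a)
W=lambda lx,ly:np.round([x+c*lx-sn*ly,y+sn*lx+c*ly],4)
print("ball",W(-.11,0),"tab",W(-.11+q[4],.07),"tab(desc)",W(-.11,.07),"pull dir",-sn,c,"hinge",W(.13,0))
E
python3 fit.py
```

```text
[ 1.133  -0.0276 -0.2275 -0.5029 -0.5143 -0.5141]
[[-0.7, -0.6], [0.6, 0.4], [-2.5, -1.9], [0.4, -0.1], [1.1, -0.3], [0.0, 2.1], [0.1, 2.6], [0.2, -0.2], [0.6, -0.3], [-0.1, -1.0], [-1.1, -0.4], [0.1, -0.9]]
ball [ 1.0258 -0.0028] tab [0.5406 0.1814] tab(desc) [1.0416 0.0654] pull dir 0.22558248622026383 0.9742240717158884 hinge [ 1.2596 -0.0569]
```

```bash
sed -i "s/'c':(-.11+cx+/'c':(-.11+0*cx+/; s/\[.5,.2,-.4,0,0,0\],/[.6,.1,-.2,0,0,0],/" fit.py
cat >> fit.py <<'E'
def tri(a,pa,b,pb):
    e1,d1=ray(a,pa);e2,d2=ray(b,pb);t=np.linalg.lstsq(np.c_[d1,-d2],e2-e1,rcond=None)[0]
    return e1+d1*t[0],e2+d2*t[1]
print("tri tab top",tri(S,s(513,60),D,d(488,283)))
print("tab net", tri(S,(337.9,200.7),D,(296.9,266.5)))
import itertools
def ov(p,n,o,crop):
    im=cv2.resize(cv2.cvtColor(p["image"],cv2.COLOR_RGB2BGR)[crop[1]:crop[3],crop[0]:crop[2]],None,fx=4,fy=4,interpolation=cv2.INTER_CUBIC)
    def box(l,col):
        (x0,x1),(y0,y1),(z0,z1)=l
        v=[(i,j,k) for i in(x0,x1) for j in (y0,y1) for k in (z0,z1)]
        for A,B in itertools.combinations(v,2):
            if sum(u!=w for u,w in zip(A,B))==1:
                PQ=[(proj(p,[*(W(*P[:2])),P[2]])[0]-crop[:2])*4 for P in (A,B)]
                cv2.line(im,*[tuple(int(v) for v in P) for P in PQ],col,1)
    tx=q[4]
    box(((-.122+tx,-.098+tx),(.065,.075),(.044,.130)),(0,0,255))
    box(((-.134,-.086),(-.023,.023),(.08,.096)),(0,160,0))
    cv2.imwrite("pics/"+n,im)
ov(S,"ovS.png",0,(270,155,365,255)); ov(D,"ovD.png",0,(265,215,365,310))
E
python3 fit.py
```

```text
[ 6.321e-01  8.840e-02 -2.275e-01  1.120e-02 -1.000e-04  0.000e+00]
[[-0.7, -0.6], [0.6, 0.4], [-2.5, -1.9], [0.4, -0.1], [1.1, -0.3], [0.0, 2.1], [0.1, 2.6], [0.2, -0.2], [0.6, -0.3], [-0.1, -1.0], [-1.1, -0.4], [0.1, -0.9]]
ball [0.5249 0.1132] tab [0.5406 0.1814] tab(desc) [0.5407 0.1814] pull dir 0.22558241385162073 0.974224088472912 hinge [0.7587 0.0591]
tri tab top (array([0.54086657, 0.18095424, 0.13658586]), array([0.54107799, 0.18127903, 0.13636839]))
tab net (array([0.54599471, 0.17469451, 0.07697017]), array([0.54293167, 0.16999238, 0.07990823]))
```

View pics/ovS.png

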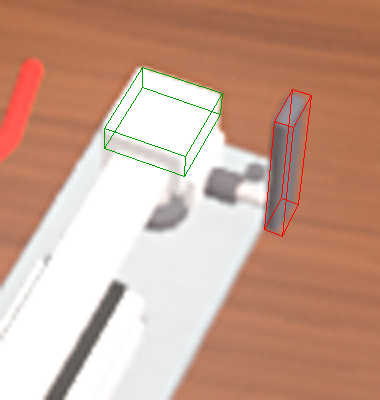

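View pics/ovD.png

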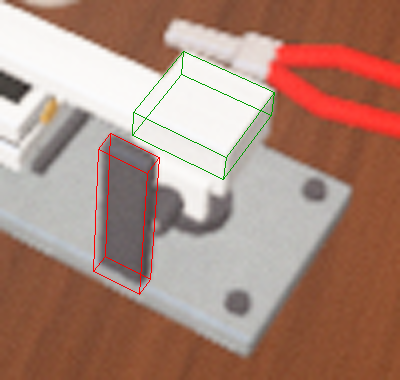

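Tab grip point is about (0.540, 0.180, 0.116) and the pull direction about (0.226, 0.974). The overlays agree to about 2 mm. The jaws only need a turn of +0.03. I'll move above the tab with the gripper half open.

Call:
{"fn": "carry_out", "kwargs": {
  "rows": [
    [[0, 3.3, -3.1, 0, 0.03], [0, 3.3, -3.1, 0, 0], [0, 3.3, -3.1, 0, 0], [0, 3.3, -3.1, 0, 0], [0, 3.3, -3.1, 0, 0], [0, 3.3, -3.1, 0, 0], [0, 3.3, -3.1, 0, 0], [0, 3.3, -3.1, 0, 0], [0, 3.3, -3.1, 0, 0], [0, 3.3, -3.1, 0, 0], [0, 3.3, -3.1, 0, 0], [0, 3.1, -3.4, 0, 0]]
  ],
  "force": 50
}}

```text
clock: 2.55
position: [0.5415, 0.1799, 0.1956]
ee_rot: [-0.0, 0.783, 0.623, 0.0]
contact_force: [0.2, 0.7, -1.3]
width: 0.0429
```

Call:
{"fn": "carry_out", "kwargs": {
  "rows": [
    [[0, 0, 0, 0, 0], [0, 0, 0, 0, 0], [0, 0, 0, 0, 0]]
  ]
}}

```text
clock: 2.85
position: [0.5391, 0.1818, 0.1954]
ee_rot: [-0.001, 0.782, 0.623, -0.0]
contact_force: [0.3, -0.4, 0.7]
width: 0.0426
```

Run:
```python
from h import *
s=telemetry.get_state(); r=rot(s["ee_rot"]); print(s["clock"],s["position"],np.arctan2(r[1,0],r[0,0]),s["width"],s["contact_force"])
p=cams.get_image("wrist"); save(p,"w3.png",1.4); print(proj(p,[[.5406,.1814,.130],[.5249,.1132,.096]]))
p=cams.get_image("side"); save(p,"side3.png",3,(230,150,400,310))
```

```text
2.85 [0.53910385 0.18183559 0.19540991] 1.344444251428184 0.04259564161938767 [ 0.25920249 -0.40953837  0.71322196]
[[284.88376192 207.9074954 ]
 [194.41899094 194.12777051]]
```

View pics/w3.png

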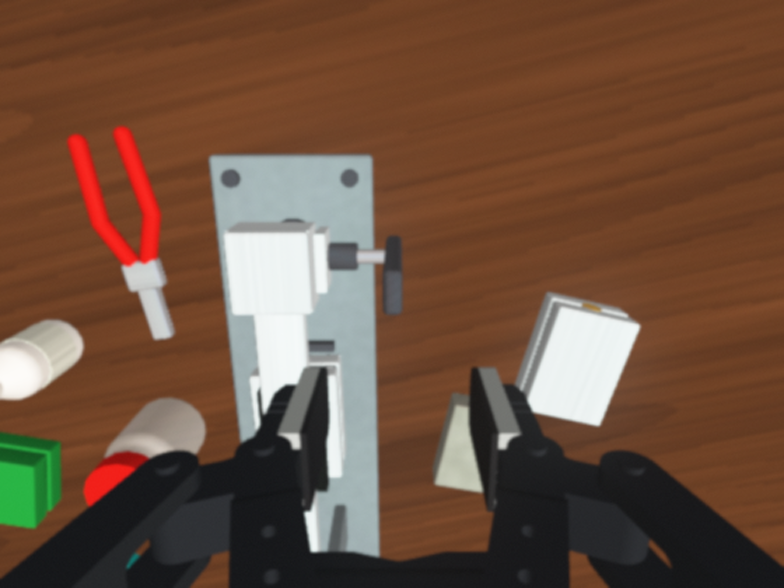

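View pics/side3.png

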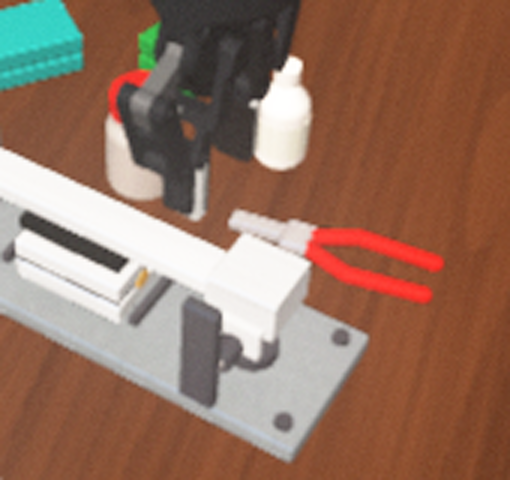

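The wrist view shows the tab top at about raw (281,207) against a predicted (285,208), so the tab is about 2.5 mm nearer the coupler. I'll check the yaw from the bed edges and then descend.

Run:
```python
from h import *
p=cams.get_image("wrist")
f=lambda x,y,z:atz(p,(x/1.4,y/1.4),z)
a,b=f(210,156,.016),f(372,156,.016); c=f(378,540,.016); print(a,b,c,np.arctan2(*(c-b)[1::-1]),np.arctan2(*(b-a)[1::-1])-np.pi/2)
print("tab top",f(394,290,.130), "sides",f(384,313,.13),f(402,313,.13))
print("coupler",f(227,231,.096),f(315,231,.096),f(235,314,.096),f(303,314,.096))
```

```text
[0.45697117 0.07193396 0.016     ] [0.48097745 0.17702939 0.016     ] [0.79138465 0.10619799 0.016     ] -0.22434738058786827 -0.22457073004389305
tab top [0.5395302  0.17963152 0.13      ] sides [0.55015002 0.17206875 0.13      ] [0.55214048 0.18079768 0.13      ]
coupler [0.49763782 0.09653574 0.096     ] [0.50820146 0.14281772 0.096     ] [0.54417726 0.08556776 0.096     ] [0.55276179 0.12321462 0.096     ]
```

Call:
{"fn": "carry_out", "kwargs": {
  "rows": [
    [[0, 0.1, -0.3, -2, 0], [0, 0, 0, -2, 0], [0, 0, 0, -2, 0], [0, 0, 0, -2, 0], [0, 0, 0, -1.8, 0], [0, 0, 0, 0, 0], [0, 0, 0, 0, 0]]
  ]
}}

```text
clock: 3.7
position: [0.5407, 0.1789, 0.0979]
ee_rot: [-0.0, 0.782, 0.623, 0.0]
contact_force: [0.7, 0.7, 0.1]
width: 0.0425
```

Run:
```python
from h import *
s=telemetry.get_state(); r=rot(s["ee_rot"]); print(s["clock"],s["position"],np.arctan2(r[1,0],r[0,0]),s["width"],s["contact_force"])
p=cams.get_image("wrist"); save(p,"w4.png",1.4)
p=cams.get_image("side"); save(p,"side4.png",3,(230,150,400,310))
```

```text
3.7 [0.54074181 0.17892118 0.0979243 ] 1.345234945062074 0.04248651925318154 [0.746674   0.66882241 0.06598116]
```

View pics/w4.png

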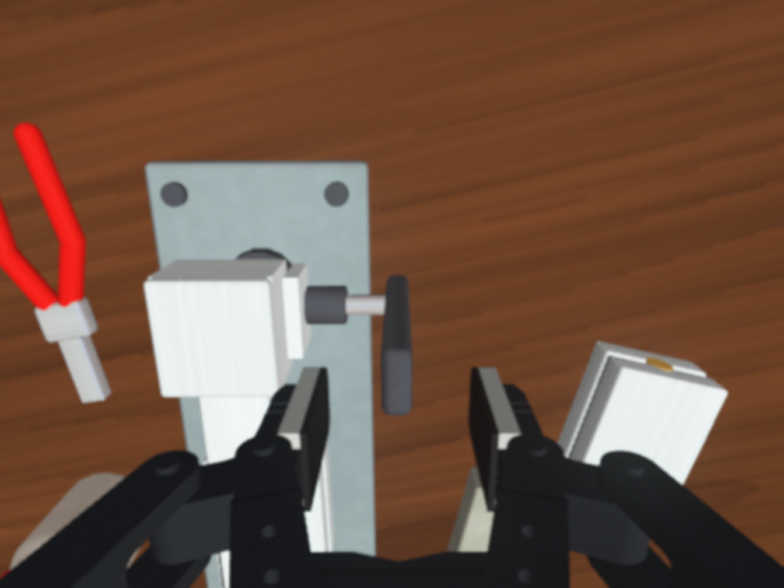

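View pics/side4.png

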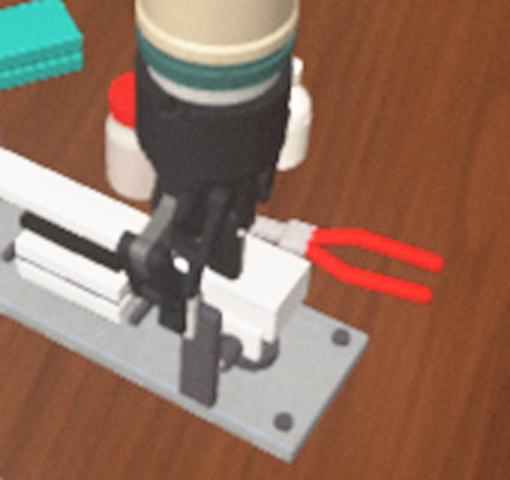

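Run:
```python
from h import *
s=telemetry.get_state(); T=s["position"]; r=rot(s["ee_rot"])
pts=np.array([T, T-.019*r[:,2], T+.021*r[:,0],T-.021*r[:,0],[.540,.179,.130]])
p=cams.get_image("wrist"); print("w",np.round(proj(p,pts)*1.4)); 
p=cams.get_image("side"); print("s",np.round((proj(p,pts)-[230,150])*3))
p=cams.get_image("scene"); print("sc",np.round((proj(p,pts)-[270,130])*5)); save(p,"sc4.png",5,(270,130,370,230))
```

```text
w [[399. 342.]
 [399. 365.]
 [456. 342.]
 [342. 342.]
 [398. 378.]]
s [[199. 341.]
 [200. 320.]
 [180. 365.]
 [217. 317.]
 [204. 307.]]
sc [[354. 313.]
 [357. 282.]
 [402. 329.]
 [307. 297.]
 [361. 259.]]
```

View pics/sc4.png

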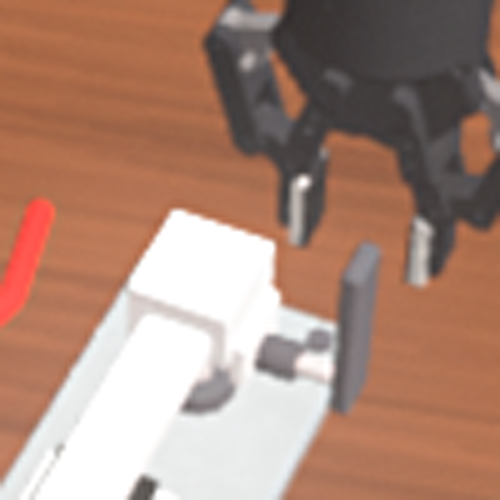

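Both the side and scene views show the half-open finger tips about 25–30 mm above the nominal TCP: side tip (175,330) against the expected (180,365). The pads currently reach only the tab's top edge. Going 1.8 cm lower is safe even if the nominal value is right, because the rod is below 64 mm and the palm stays above the tab. I'll lower and look again.

Call:
{"fn": "carry_out", "kwargs": {
  "rows": [
    [[0, 0, 0, -0.9, 0], [0, 0, 0, -0.9, 0], [0, 0, 0, 0, 0], [0, 0, 0, 0, 0]]
  ]
}}

```text
clock: 4.35
position: [0.5406, 0.178, 0.0788]
ee_rot: [-0.0, 0.783, 0.622, -0.001]
contact_force: [-0.6, 0.2, 0.6]
width: 0.0426
```

Run:
```python
from h import *
s=telemetry.get_state(); T=s["position"]; r=rot(s["ee_rot"]); print(s["clock"],T,s["contact_force"])
p=cams.get_image("side"); save(p,"side5.png",5,(260,190,370,300))
p=cams.get_image("scene"); save(p,"sc5.png",5,(270,130,370,230))
```

```text
4.35 [0.54058723 0.17800796 0.07882178] [-0.59305745  0.16162686  0.61675049]
```

View pics/side5.png

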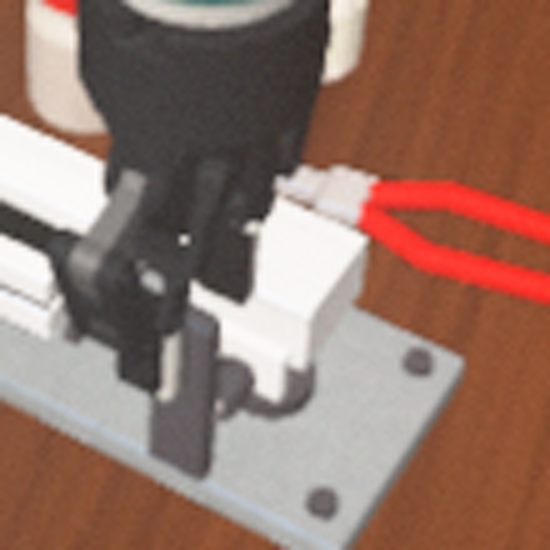

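View pics/sc5.png

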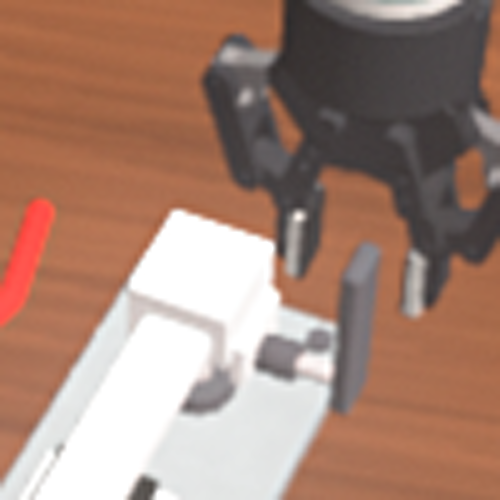

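Pad tips now sit at about z 0.105, straddling the tab (side view: outer pad (170,380), tab (185,330–470)), and nothing is touching. Closing.

Call:
{"fn": "carry_out", "kwargs": {
  "rows": [
    [[-0.4, 0, 0, 0, 0], [-0.7, 0, 0, 0, 0], [-1, 0, 0, 0, 0], [-1, 0, 0, 0, 0], [-1, 0, 0, 0, 0], [-1, 0, 0, 0, 0], [-1, 0, 0, 0, 0]]
  ],
  "force": 60
}}

```text
clock: 5.15
position: [0.5413, 0.1781, 0.0799]
ee_rot: [0.0, 0.783, 0.623, 0.0]
contact_force: [-0.6, -1.2, 3.8]
width: 0.0082
```

Run:
```python
from h import *
s=telemetry.get_state(); T=s["position"]; r=rot(s["ee_rot"]); print(s["clock"],T,s["contact_force"],s["width"])
p=cams.get_image("side"); save(p,"side6.png",5,(260,190,370,300))
p=cams.get_image("scene"); save(p,"sc6.png",5,(270,130,370,230))
```

```text
5.15 [0.54126219 0.17806814 0.07989002] [-0.55617408 -1.23514611  3.78838377] 0.008192906223011377
```

View pics/side6.png

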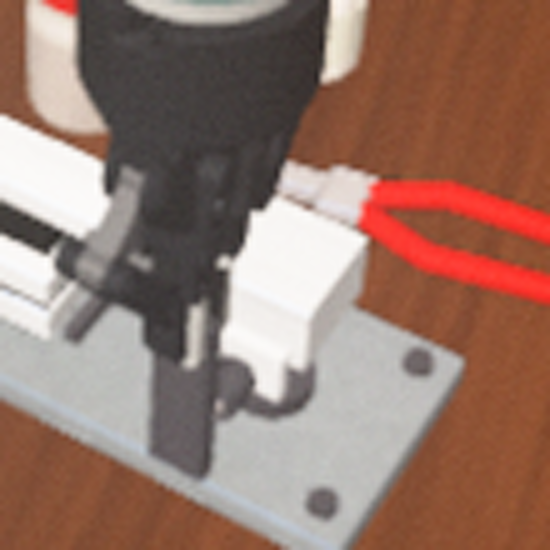

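View pics/sc6.png

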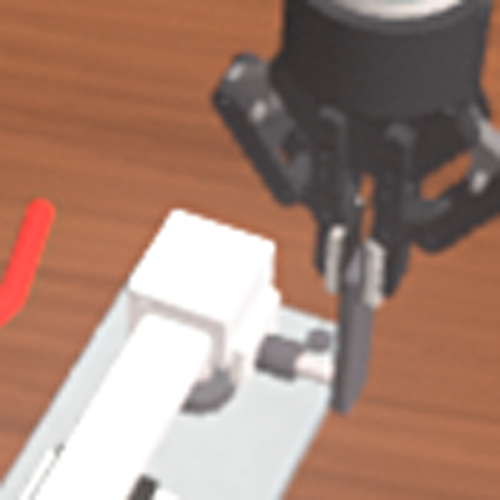

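Gripped: width 8.2 mm on the tab's upper 25 mm. Now the pull along (0.22, 0.975), 20 mm first.

Call:
{"fn": "carry_out", "kwargs": {
  "rows": [
    [[-1, 0.09, 0.39, 0, 0], [-1, 0.09, 0.39, 0, 0], [-1, 0.09, 0.39, 0, 0], [-1, 0.09, 0.39, 0, 0], [-1, 0.09, 0.39, 0, 0], [-1, 0, 0, 0, 0], [-1, 0, 0, 0, 0]]
  ]
}}

```text
clock: 5.95
position: [0.5452, 0.1958, 0.0797]
ee_rot: [0.001, 0.782, 0.623, -0.002]
contact_force: [-2.0, -6.8, 5.8]
width: 0.008
```

Call:
{"fn": "carry_out", "kwargs": {
  "rows": [
    [[-1, 0.04, 0.2, 0, 0], [-1, 0.03, 0.15, 0, 0], [-1, 0, 0, 0, 0], [-1, 0, 0, 0, 0]]
  ]
}}

```text
clock: 6.35
position: [0.5459, 0.1988, 0.0796]
ee_rot: [0.002, 0.782, 0.623, -0.002]
contact_force: [-1.0, -8.3, 6.7]
width: 0.0082
```

Run:
```python
from h import *
s=telemetry.get_state(); T=s["position"]; r=rot(s["ee_rot"]); print(s["clock"],T,s["contact_force"],s["width"])
p=cams.get_image("side"); save(p,"side7.png",5,(260,190,370,300))
p=cams.get_image("scene"); save(p,"sc7.png",5,(270,130,370,230))
```

```text
6.35 [0.54587525 0.19879379 0.07964775] [-1.0171889  -8.2715234   6.67360923] 0.008222896186959133
```

View pics/side7.png

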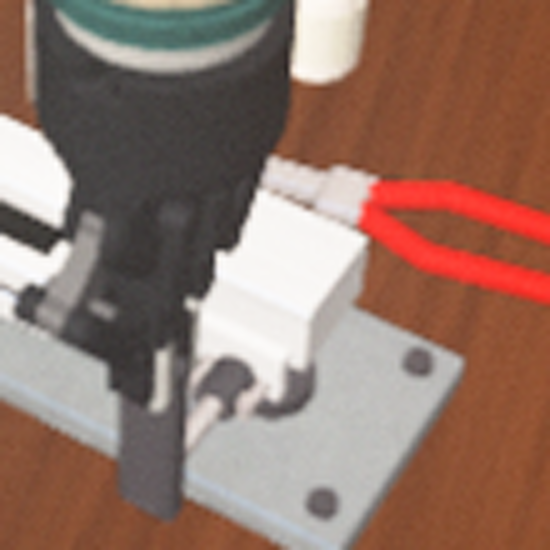

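View pics/sc7.png

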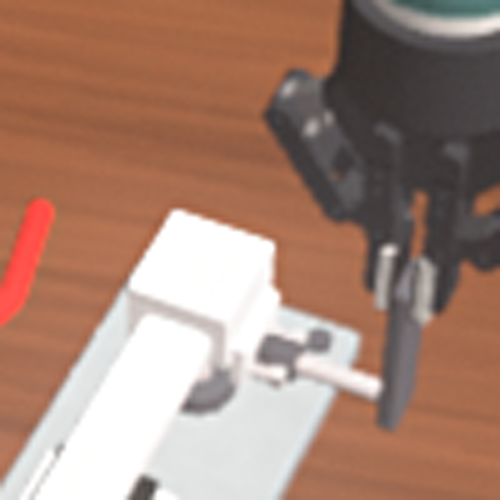

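Travel is about 21 mm at 8.3 N, matching the spring. I'll pull on to the stop.

Call:
{"fn": "carry_out", "kwargs": {
  "rows": [
    [[-1, 0.03, 0.15, 0.05, 0], [-1, 0.03, 0.15, 0.05, 0], [-1, 0, 0, 0, 0], [-1, 0, 0, 0, 0], [-1, 0, 0, 0, 0]]
  ]
}}

```text
clock: 6.95
position: [0.5464, 0.2012, 0.0798]
ee_rot: [0.002, 0.782, 0.623, -0.002]
contact_force: [0.7, -9.2, 1.7]
width: 0.0081
```

Call:
{"fn": "carry_out", "kwargs": {
  "rows": [
    [[-1, 0.03, 0.15, 0, 0], [-1, 0, 0, 0, 0], [-1, 0, 0, 0, 0]]
  ]
}}

```text
clock: 7.25
position: [0.5464, 0.2015, 0.0797]
ee_rot: [0.002, 0.782, 0.623, -0.003]
contact_force: [0.4, -12.3, 2.2]
width: 0.0082
```

The latch is on its stop at 24 mm: the force rose to 12 N with no further motion. Now I'll lift along the arc about the hinge, in stages and watching the force.

Call:
{"fn": "carry_out", "kwargs": {
  "rows": [
    [[-1, 0.11, -0.02, 0.52, 0], [-1, 0.12, -0.03, 0.52, 0], [-1, 0.12, -0.03, 0.52, 0], [-1, 0.12, -0.03, 0.52, 0], [-1, 0.13, -0.03, 0.52, 0], [-1, 0, 0, 0, 0]]
  ]
}}

```text
clock: 7.85
position: [0.5523, 0.1999, 0.1042]
ee_rot: [0.002, 0.782, 0.623, -0.004]
contact_force: [2.8, -12.0, -7.5]
width: 0.0081
```

Run:
```python
from h import *
s=telemetry.get_state(); print(s["clock"],s["position"],s["contact_force"],s["moment"],s["width"])
p=cams.get_image("side"); save(p,"side8.png",4,(230,170,370,300))
p=cams.get_image("scene"); save(p,"sc8.png",5,(270,110,370,220))
```

```text
7.85 [0.55230655 0.19990455 0.10415882] [  2.77077462 -11.99207173  -7.50313762] [-1.63084415  0.00884121  0.12618376] 0.00810355156796705
```

View pics/side8.png

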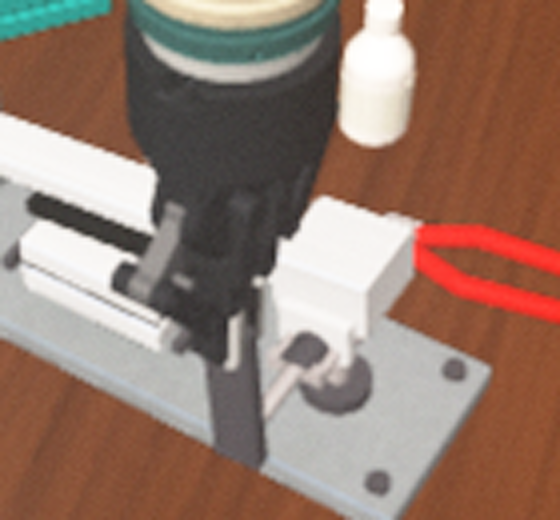

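View pics/sc8.png

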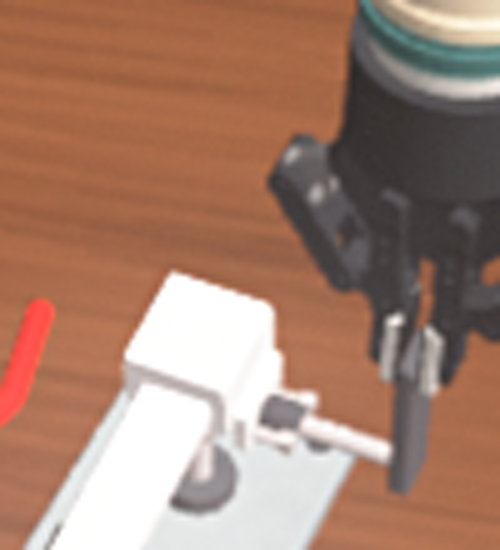

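The arm is rising: coupler clear of the ball, neck visible at scene crop (205,460), latch still fully out. Continuing.

Call:
{"fn": "carry_out", "kwargs": {
  "rows": [
    [[-1, 0.15, -0.03, 0.51, 0], [-1, 0.16, -0.04, 0.51, 0], [-1, 0.17, -0.04, 0.5, 0], [-1, 0.18, -0.04, 0.5, 0], [-1, 0.19, -0.04, 0.5, 0], [-1, 0, 0, 0, 0]]
  ]
}}

```text
clock: 8.55
position: [0.5612, 0.1978, 0.1291]
ee_rot: [0.002, 0.782, 0.623, -0.004]
contact_force: [3.1, -11.1, -8.6]
width: 0.0083
```

Call:
{"fn": "carry_out", "kwargs": {
  "rows": [
    [[-1, 0.21, -0.05, 0.49, 0], [-1, 0.22, -0.05, 0.49, 0], [-1, 0.23, -0.05, 0.48, 0], [-1, 0.24, -0.05, 0.48, 0], [-1, 0.25, -0.06, 0.48, 0], [-1, 0, 0, 0, 0]]
  ]
}}

```text
clock: 9.15
position: [0.5723, 0.1953, 0.1529]
ee_rot: [0.002, 0.783, 0.623, -0.005]
contact_force: [3.0, -10.2, -8.9]
width: 0.0085
```

Run:
```python
from h import *
s=telemetry.get_state(); print(s["clock"],s["position"],s["contact_force"],s["moment"],s["width"])
p=cams.get_image("side"); save(p,"side9.png",4,(210,130,370,280))
p=cams.get_image("scene"); save(p,"sc9.png",4,(240,80,380,220))
```

```text
9.15 [0.57231148 0.19531678 0.15285688] [  2.9591168  -10.23974866  -8.92742825] [-1.53902069  0.01487423  0.12952596] 0.008486092952225485
```

View pics/side9.png

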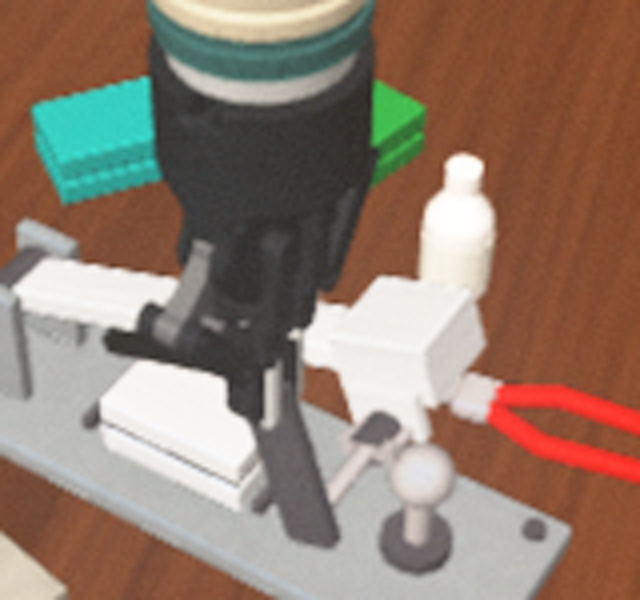

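View pics/sc9.png

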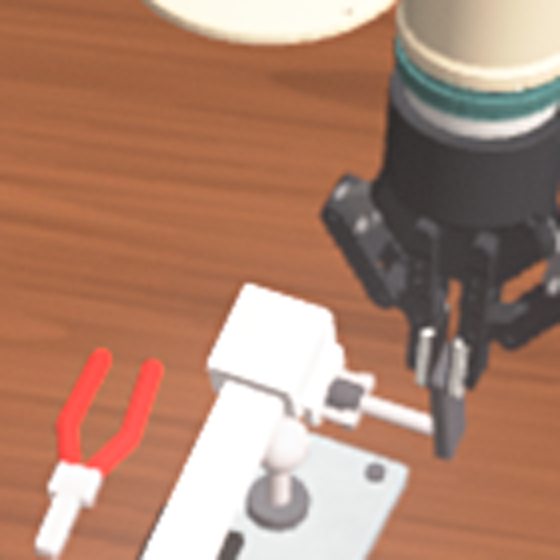

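The arm tilts about the grip as planned, with the ball free below (side crop (420,480)). One last stage remains.

Call:
{"fn": "carry_out", "kwargs": {
  "rows": [
    [[-1, 0.26, -0.06, 0.49, 0], [-1, 0.27, -0.06, 0.48, 0], [-1, 0.28, -0.06, 0.48, 0], [-1, 0.29, -0.07, 0.47, 0], [-1, 0.3, -0.07, 0.47, 0], [-1, 0.12, -0.03, 0.2, 0], [-1, 0, 0, 0, 0], [-1, 0, 0, 0, 0], [-1, 0, 0, 0, 0], [-1, 0, 0, 0, 0]]
  ]
}}

```text
clock: 10.25
position: [0.5873, 0.1919, 0.1778]
ee_rot: [0.002, 0.783, 0.622, -0.005]
contact_force: [2.5, -10.1, -9.8]
width: 0.0081
```

Run:
```python
from h import *
s=telemetry.get_state(); print(s["clock"],s["position"],s["contact_force"],s["moment"],s["width"],np.abs(s["qd"]).max())
p=cams.get_image("side"); save(p,"side10.png",4,(210,120,370,270))
p=cams.get_image("scene"); save(p,"sc10.png",4,(240,80,380,220))
save(p,"sc10f.png",1.4)
```

```text
10.25 [0.58732152 0.19186572 0.17782755] [  2.50714535 -10.05268106  -9.76316186] [-1.52418458 -0.07014491  0.17710101] 0.008073729200593141 0.0012406050952655447
```

View pics/side10.png

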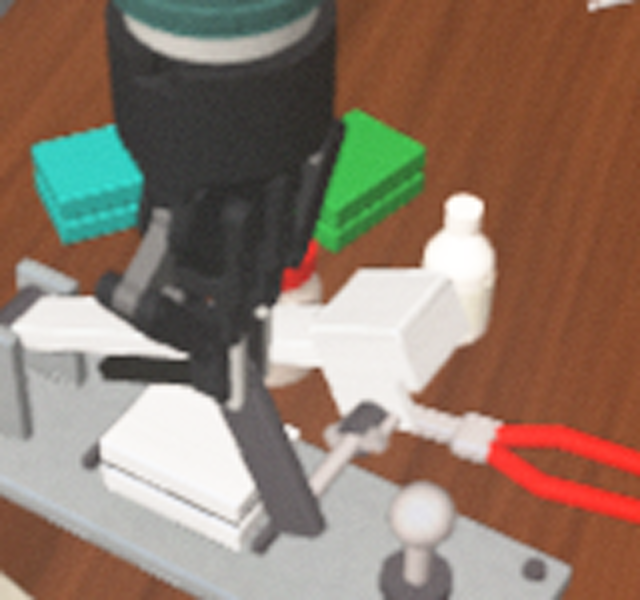

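View pics/sc10.png

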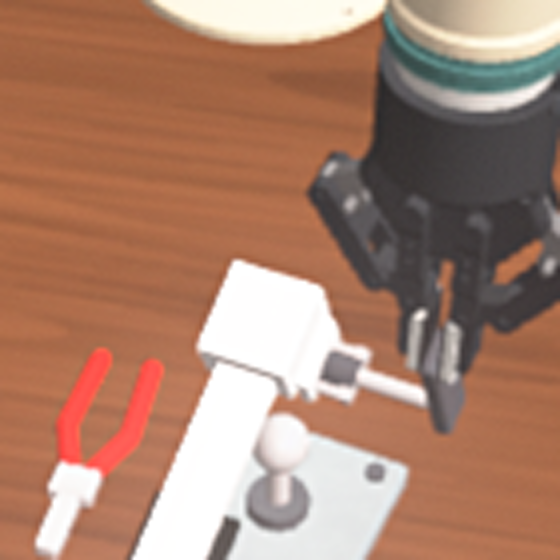

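View pics/sc10f.png

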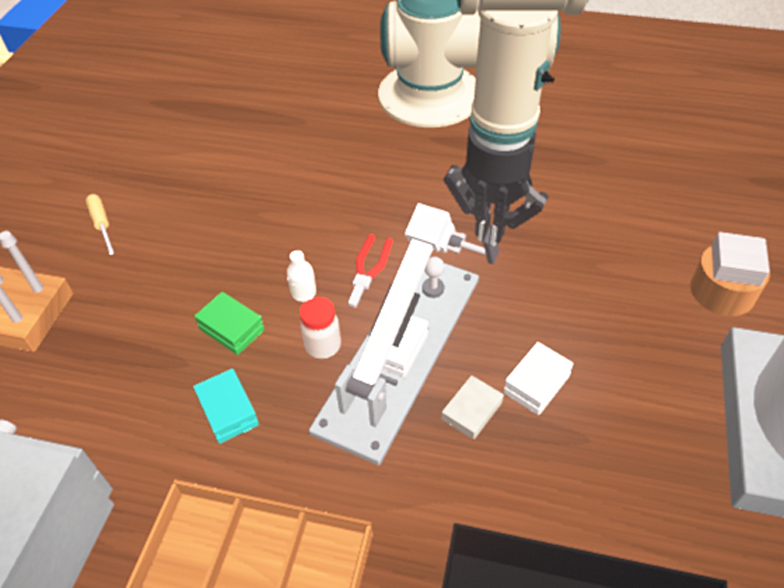

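The coupler is about 100 mm up and the bystanders haven't moved. I'll measure the angle from the coupler's top corners in both views.

Run:
```python
from h import *
from scipy.optimize import least_squares
S=cams.get_image("scene");D=cams.get_image("side")
x,y,a=.6321,.0884,-.226;c,sn=np.cos(a),np.sin(a)
obs=[(S,(238,261),(240,80),-.024,-.023),(S,(325,287),(240,80),-.024,.023),(D,(359,269),(210,120),.024,-.023),(D,(458,275),(210,120),-.024,-.023),(D,(400,359),(210,120),-.024,.023),(D,(313,322),(210,120),.024,.023)]
def f(q):
    r=[]
    for p,px,o,lx,ly in obs:
        u,v=-.24+lx,.022; t=q[0]
        X=.13+u*np.cos(t)+v*np.sin(t); z=.074-u*np.sin(t)+v*np.cos(t)
        r+=list(proj(p,[x+c*X-sn*ly,y+sn*X+c*ly,z])[0]-(np.array(px)/4+o))
    return np.array(r)
q=least_squares(f,[.4]).x; t=q[0]; print("theta",t,"socket rise",.24*np.sin(t)-.004*np.cos(t)+.004,np.round(f(q),1))
s=telemetry.get_state(); print(s["clock"],s["position"],s["contact_force"])
```

```text
theta 0.41324277968830775 socket rise 0.096716205853846 [ 0.2  0.2  0.3  0.6  0.6  1.7 -1.5  1.1 -0.4 -4.3 -1.6  3.5]
10.45 [0.58733233 0.1918489  0.17782054] [  2.96753937 -10.53860596  -9.38407857]
```

```bash
python3 -c "
from h import *
print(manip.sign_off())"
```

```text
the job is handed in; nothing more can be done
None
```

The clamp is open and the job is handed in, with the gripper still holding the raised arm by the latch tab at about 60 N. I finished at 10.5 s of the 35 s allowed.

**What I did:** I gripped the tab and pulled it sideways along the clamp's +y until it met its stop. There the tool had travelled about 24 mm, and the force rose from 9 to 12 N with no further movement. I then lifted the arm along its arc about the hinge.

**Last checks:**
- **Height:** fitting the coupler's top corners in the scene and side views gave an arm angle of about 0.41 rad, so the socket is about 97 mm above the ball. The rise of the tool itself gives about 98–100 mm.
- **Stillness:** the tool position changed by only about 0.02 mm over 0.2 s, and the grip opening was 8.1 mm, as it was throughout.
- **Other things:** by eye, the mould is still on the bed, and the spare mould, block, jar, bottle and pliers stand as in the first picture.

**What disagreed:**
- **Finger tips:** with the gripper half open they looked about 28 mm higher than the stated tool point, so I gripped 18 mm lower than planned after checking in the images.
- **Lifting force:** the upward force while holding read 9–10 N, above the stated 2–4 N. I did not find out why; it may be friction where the tab turns in the pads.
- **Corner fit:** two side-view corners were off by up to 4 pixels, so the fitted height may be a few millimetres out.

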